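# Make up two cheese tasting kits

## Task

Make up two tasting kits from the stock on the blue board: in the three-pocket carton put the jar in the middle pocket, with the oblong cheese in one end pocket and the square cheese in the other; in the two-pocket carton put the small round cheese in one pocket and the cracker box in the other. Each thing must stand upright on the floor of its own pocket as it stood on the board, set down and not dropped. Leave the large round cheese where it is on the board, and do not disturb the tape dispenser or the paper roll.

Things in the scene. Friction and masses are not known exactly. Their poses are not given: they have to be found in the camera images.
- long_carton: Fixed open cardboard carton, 112 x 268 x 30 mm high outside, walls, dividers and floor 4 mm thick (a thing standing in it has its underside 4 mm above the carton's own underside). Two full-height dividers make three equal pockets in a row, each 104 mm (carton x) x 84 mm (carton y) inside, centred at carton x = 0 and y = -88, 0 and +88 mm. It stands on the steel table beyond the stock board. Origin at the centre of its underside; y along the row of pockets.
- short_carton: Fixed open cardboard carton like the long one but with only two pockets: 112 x 180 x 30 mm high outside, walls, divider and floor 4 mm thick. One full-height divider; two pockets each 104 mm (carton x) x 84 mm (carton y) inside, centred at carton x = 0 and y = -44 and +44 mm. It stands beside the long carton. Origin at the centre of its underside; y along the row of pockets.
- large_round: The large round cheese: cream-coloured upright disc, 64 mm diameter, 36 mm high. Not part of either kit. Origin at the centre of its underside, z up. It starts upright on the blue stock board, a fixed plastic sheet whose top is 8 mm above the table. 
- small_round: The small round cheese: cream-coloured upright cylinder, 36 mm diameter, 36 mm high. Origin at the centre of its underside, z up. It starts upright on the blue stock board, a fixed plastic sheet whose top is 8 mm above the table. 
- block: The square cheese: cream-coloured block, 52 x 52 mm in plan, 36 mm high. Its x and y axes are square to its sides. Origin at the centre of its underside, z up. It starts upright on the blue stock board, a fixed plastic sheet whose top is 8 mm above the table. 
- bar: The oblong cheese: cream-coloured bar, 76 mm long (its x) x 30 mm wide (its y) x 36 mm high. Origin at the centre of its underside, z up. It starts upright on the blue stock board, a fixed plastic sheet whose top is 8 mm above the table. 
- jar: Small closed jar of amber glass, 48 mm diameter up to 42 mm, with a steel lid of 45 mm diameter on it from 45 mm up; 58 mm high in all. Origin at the centre of its underside, z up. It starts upright on the blue stock board, a fixed plastic sheet whose top is 8 mm above the table. 
- cracker_box: Small closed cracker box of brown cardboard with a white paper band round its sides and a thin white line along its top: 56 mm (its x) x 34 mm (its y) in plan, 60 mm high. Origin at the centre of its underside, z up. It starts upright on the blue stock board, a fixed plastic sheet whose top is 8 mm above the table. 
- tape_dispenser: Bystander: grey desk tape dispenser, 150 x 55 mm, 98 mm high, loose on the table at the robot's left, outside the cartons. Origin at the centre of its base's underside.
- label_roll: Bystander: white paper roll standing on end, 90 mm diameter, 55 mm high with a 40 mm bore, loose on the table at the robot's right, outside the cartons. Origin at the centre of its underside.
Not all that is in view belongs to the job. What is shaped like the block but green is not meant.

How it is judged:
By the outcome, as a careful person would: the job done as asked, in the order asked, and still so for the second after the job is handed in, with the robot touching nothing.
It also fails if it takes over 118 s, if anything falls off the work surface, if the arm or the gripper's body presses on something with over 40 N, if the wrist force passes 120 N, or if a joint passes its speed limit or range.

## Robot

A 6-joint arm with a two-finger parallel gripper is mounted at the origin on the work surface. World frame = base frame: x ahead of the robot, y to its left, z up, the work surface at z = 0. Lengths are in mm, angles in rad, forces in N, time in s.
With the tool pointing down it reaches from about 275 to 750 mm from the base axis. Payload 10.2 kg.
Tool frame: the origin (TCP) lies midway between the tips of the shut fingers; the grasp point (between the pads) lies arm.grip_depth behind it (arm.grip_depth is the distance from the TCP to the grasp point, in mm); z points along the fingers, y is the direction in which the jaws open and shut (so a half turn about z gives the same grasp; the last joint's range is limited). The gripper opens to 85 mm and grips with 20 to 120 N. Pads are 22 mm wide; open, the fingers measure 114 mm over their backs; the gripper's body (76 mm by 85 mm) begins 54 mm behind the grasp point. The pads swing forward as they close: fully open they stand 13 mm farther back than shut.
Start: joints at [1.078, 0.313, 1.498, -0, 1.331, -0.223], TCP at [139.946, 506.01, 231.294] pointing down, gripper open.
Joint ranges: [-2.94, 2.94], [-0.97, 2.17], [0.19, 2.56], [-1.23, 4.37], [0.02, 3.11], [-2.88, 2.88]. Speed limits (rad/s): [2.39, 2.39, 3.01, 3.14, 3.14, 3.14].

## Interface

Orientations are given as a 3x3 rotation matrix whose columns are the frame's x, y, z axes.
In Python, from workcell import arm gives the robot as it stands.
- The arm moves only by the shell command python3 -m jog 'ROWS' [OPENING]. ROWS is JSON, a list of rows, each an object with "offset": the shift along the tool's x, y, z in m, a list of three; "dr": the turn, a rotation vector about the tool's x, y, z in rad, a list of three. A call has 1 to 5 rows; each row is the pose to reach, as a shift and turn from the pose commanded when the call began, along the tool's axes at that moment; what a row does not reach only later rows make up. A row lasts 1/12 s, in which the tool goes at most 41.7 mm and 7.16 degrees, less where a joint would pass 70% of its speed; a pose out of reach is approached as far as the arm can. A call with a gripper value outside its range is refused whole. OPENING is the finger opening in m, from 0 to 0.0854, set as the call begins (- or left out, the last holds). The fingers move at their own pace and stop on an object; the grip force is fixed at half the most. Time passes only in rows, so rows that repeat a pose let the fingers close. It gives the time, the measured TCP pose, the force and the opening at its end, in the units of the state.
- arm.get_obs(): the state, without advancing time (a new reading comes with each control period).
- arm.capture(name): name is "scene" or "top"; returns a dict with "pixels" (420x560x3 uint8, red, green, blue), "fx", "fy", "cx", "cy" (pixels), "extrinsics" (4x4, takes a point from camera to world coordinates). Camera axes: x right, y up, looking along -z (the intrinsics and any distortion apply to the point x, -y, -z); pixel columns grow to the right and rows downward; lengths in mm; the calibration is good to about 2 mm. A picture is of the moment at which its call begins. There is no depth.
- arm.finish_job(): hands the job in, once; it reports no verdict.
The state is a dict: "time_s": time; "joint_positions": joint angles; "qvel": joint speeds; "joint_efforts": joint torques, N m; "tcp_pos": TCP position; "tcp_rot": TCP orientation; "ft_force": force on the tool from outside, world axes, zero at the start; "torque": the same for the moment, N m; "gripper_width": finger opening in mm.
Only numpy, scipy, OpenCV 4.12 (cv2) and the standard library are available. Lean on these libraries where they do the work, as an engineer would, in place of code of your own. Each camera call takes 0.05 s, during which the arm holds its last target.

## Working session

There is one attempt and no reset: what is moved stays moved. The work goes in short steps, Python scripts to look and compute and a shell command to move; the robot and the scene stay as the last step left them, time stands still between calls to the robot, and variables do not carry over. Pictures are saved under pics/ and viewed, and the job is handed in when it is done.

```bash
ls; mkdir -p pics
python3 - <<'E'
from workcell import arm
import cv2,numpy as np
np.set_printoptions(precision=3,suppress=True)
for n in("top","scene"):
    c=arm.capture(n); cv2.imwrite(f"pics/{n}0.png",c["pixels"][:,:,::-1])
    print(n,{k:v for k,v in c.items() if k!="pixels"})
print(arm.get_obs(),arm.grip_depth)
E
```

```text
pics
top {'fx': 450.7938160075235, 'fy': 450.7938160075235, 'cx': 277.4167950300559, 'cy': 200.5209843016478, 'extrinsics': array([[   0.018,    0.99 ,   -0.14 ,  338.621],
       [  -1.   ,    0.019,    0.005,    8.35 ],
       [   0.007,    0.14 ,    0.99 , 1249.588],
       [   0.   ,    0.   ,    0.   ,    1.   ]])}
scene {'fx': 437.69676068070135, 'fy': 437.69676068070135, 'cx': 283.62141351143646, 'cy': 208.50594489755102, 'extrinsics': array([[   0.243,   -0.591,    0.769, 1335.637],
       [   0.97 ,    0.146,   -0.195, -182.767],
       [   0.003,    0.793,    0.609,  685.602],
       [   0.   ,    0.   ,    0.   ,    1.   ]])}
{'time_s': 0.1, 'joint_positions': array([ 1.078,  0.313,  1.498,  0.   ,  1.331, -0.223]), 'qvel': array([ 0.001, -0.001, -0.002, -0.001, -0.001,  0.002]), 'joint_efforts': array([  0.004, -41.29 , -26.014,  -0.   ,   0.003,  -0.   ]), 'tcp_pos': array([139.823, 505.791, 230.786]), 'tcp_rot': array([[-0.964,  0.267, -0.001],
       [ 0.267,  0.964, -0.001],
       [ 0.   , -0.001, -1.   ]]), 'ft_force': array([ 0.107, -0.313,  0.285]), 'torque': array([-0.034,  0.008, -0.019]), 'gripper_width': 85.20240388475092} 18.700000000000003
```

View pics/top0.png

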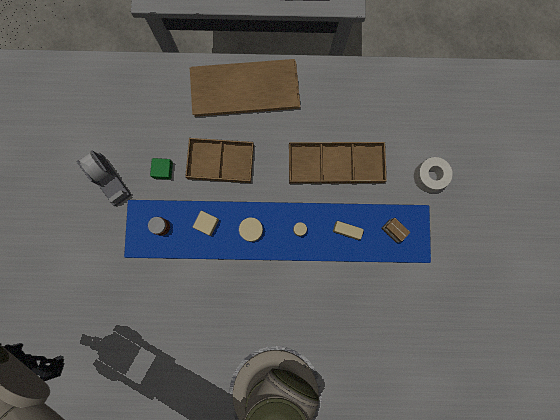

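View pics/scene0.png

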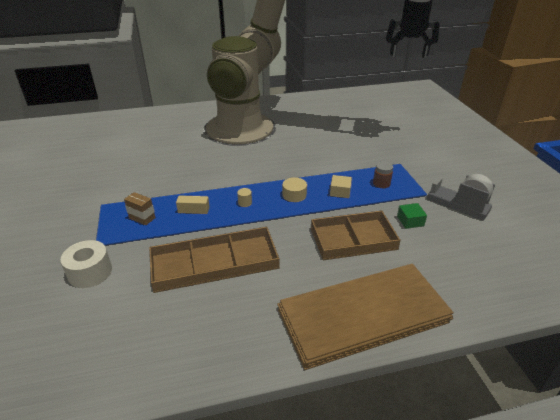

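```bash
cat > h.py <<'E'
import cv2,numpy as np
np.set_printoptions(precision=2,suppress=True)
def ray(c,u,v,z):
    E=c["extrinsics"]; d=E[:3,:3]@np.array([(u-c["cx"])/c["fx"],-(v-c["cy"])/c["fy"],-1.]); o=E[:3,3]
    return o+d*(z-o[2])/d[2]
def proj(c,p):
    E=c["extrinsics"]; q=E[:3,:3].T@(np.array(p,float)-E[:3,3]); return np.array([c["cx"]+c["fx"]*q[0]/-q[2], c["cy"]+c["fy"]*q[1]/q[2]])
E
python3 - <<'E'
import cv2,numpy as np
a=cv2.imread("pics/top0.png"); s=cv2.imread("pics/scene0.png")
crop=cv2.resize(a[125:270,70:270],None,fx=4,fy=4,interpolation=cv2.INTER_CUBIC); cv2.imwrite("pics/c1.png",crop)
crop=cv2.resize(a[125:270,265:465],None,fx=4,fy=4,interpolation=cv2.INTER_CUBIC); cv2.imwrite("pics/c2.png",crop)
for n,p in dict(jar=(158,226),block=(206,223),lr=(251,230),sr=(300,229),bar=(349,230),box=(392,228),boxs=(405,238),green=(161,168),blue=(270,250),carton=(205,158)).items():
    print(n,cv2.cvtColor(a,cv2.COLOR_BGR2HSV)[p[1],p[0]])
E
```

```text
jar [ 15   4 125]
block [ 22  64 156]
lr [ 23  65 157]
sr [ 21  70 152]
bar [ 23  69 151]
box [ 17 117 113]
boxs [109 209 133]
green [ 66 151  98]
blue [109 202 121]
carton [ 17 111 101]
```

View pics/c1.png

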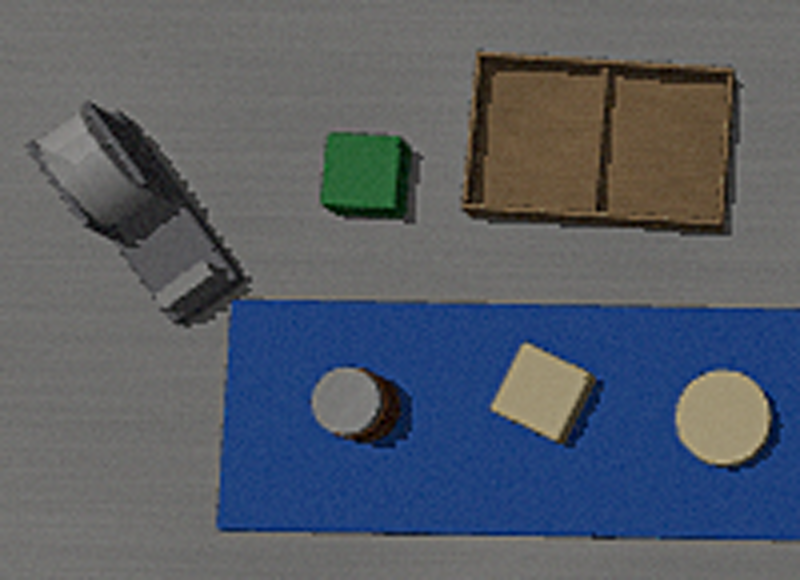

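View pics/c2.png

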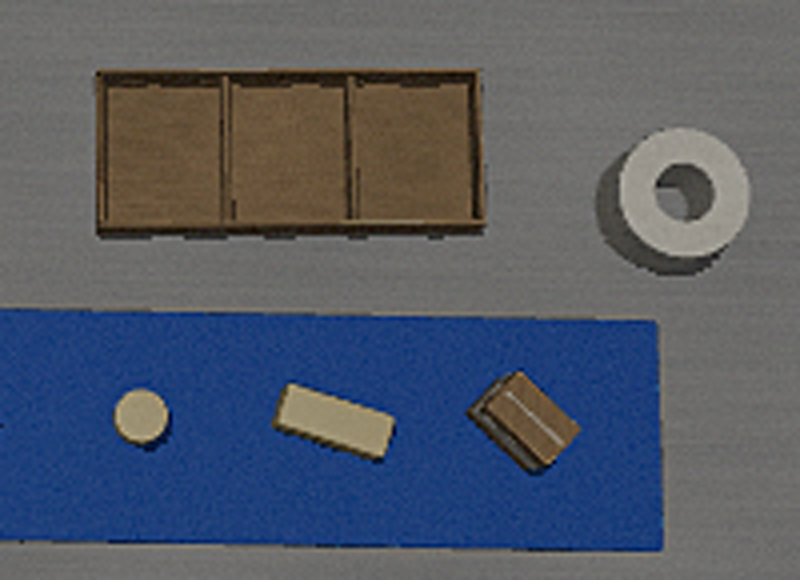

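Top view, candidates: jar (158,226, grey lid, amber side); square cheese (206,223), against the green look-alike (161,168) which is not meant; large round (251,230, stays); small round (300,229); bar (349,230); cracker box (397,231, with white line), against the brown board (245,87). Cartons are at (220,160), two pockets, and (337,162), three pockets. The crops confirm each choice.

```bash
cat > meas.py <<'E'
from h import *
def blobs(c):
    b=np.ascontiguousarray(c["pixels"][:,:,::-1]); h=cv2.cvtColor(b,cv2.COLOR_BGR2HSV)
    H,S,V=[h[:,:,i].astype(int) for i in range(3)]
    return b,H,S,V
def top_face(c,mask,z,roi):
    x0,y0,x1,y1=roi; m=np.zeros(mask.shape,np.uint8); m[y0:y1,x0:x1]=mask[y0:y1,x0:x1]*255
    n,l,st,ce=cv2.connectedComponentsWithStats(m); i=1+np.argmax(st[1:,4]); 
    m=(l==i).astype(np.uint8); m=cv2.morphologyEx(m,cv2.MORPH_CLOSE,np.ones((5,5)))
    ys,xs=np.nonzero(m)
    P=np.array([ray(c,u,v,z)[:2] for u,v in zip(xs,ys)])
    cn=cv2.findContours(m,cv2.RETR_EXTERNAL,cv2.CHAIN_APPROX_NONE)[0][0][:,0]
    C=np.array([ray(c,u,v,z)[:2] for u,v in cn]).astype(np.float32)
    (rx,ry),(w,hh),a=cv2.minAreaRect(C)
    if w<hh: w,hh,a=hh,w,a+90
    return P.mean(0),(rx,ry),(w+2.7,hh+2.7),(a+90)%180-90
E
python3 - <<'E'
from meas import *
from workcell import arm
c=arm.capture("top"); b,H,S,V=blobs(c)
cream=(H>15)&(H<30)&(S>40)&(S<95)&(V>125)
lid=(S<40)&(V>90)
boxt=((H>10)&(H<25)&(V>95))|((S<60)&(V>110))
for n,m,z,roi in [("jar",lid,66,(140,210,175,245)),("block",cream,44,(185,205,230,245)),("large",cream,44,(232,210,272,250)),("small",cream,44,(285,215,315,245)),("bar",cream,44,(325,212,372,248)),("box",boxt,68,(382,212,415,246))]:
    print(n,*top_face(c,m,z,roi))
# cartons: rim z=30
cart=(H>8)&(H<25)&(S>70)&(V>30)
for n,roi in [("short",(180,132,262,190)),("long",(283,136,392,190))]:
    print(n,*top_face(c,cart,30,roi))
    a,b2=roi[:2],roi[2:]
for n,m,z,roi in [("roll",(S<60)&(V>130),55,(410,150,460,200))]: print(n,*top_face(c,m,z,roi))
E
```

```text
jar [435.48 320.77] (435.9147033691406, 320.59075927734375) (44.65502090454102, 42.4563705444336) -42.82729721069336
block [445.94 196.52] (446.12933349609375, 196.83551025390625) (52.852595520019534, 50.365054321289065) 64.72412872314453
large [430.89  74.04] (430.402587890625, 74.73573303222656) (61.70068283081055, 61.59871597290039) 1.3258315324783325
small [434.31 -58.91] (434.1617126464844, -59.10383224487305) (34.913420867919925, 32.19716567993164) -88.93808722496033
bar [ 433.3  -189.46] (433.8069152832031, -189.38282775878906) (75.94323272705078, 30.014697265625) 72.53125
box [ 435.65 -315.61] (436.41229248046875, -316.05743408203125) (57.50627822875977, 34.91035385131836) 45.10776901245117
short [620.65 165.46] (621.04248046875, 165.13641357421875) (183.6612121582031, 119.50918121337891) 87.5876235961914
long [ 620.88 -159.73] (620.3986206054688, -160.77981567382812) (270.1112854003906, 118.70899505615235) -88.85160732269287
roll [ 591.48 -423.96] (591.9942626953125, -423.7144470214844) (89.04187316894532, 86.83533782958985) -1.4981842041015625
```

Run:
```python
from meas import *
from workcell import arm
c=arm.capture("top"); b,H,S,V=blobs(c)
cart=(H>8)&(H<25)&(S>70)&(V>30)
for n,cols,r in [("short",(195,248),(130,165)),("long",(295,380),(132,165))]:
    P=[]
    for u in range(*cols):
        v=r[0]+np.argmax(cart[r[0]:r[1],u]); P.append(ray(c,u,v-.5,30)[:2])
    P=np.array(P); k=np.polyfit(P[:,1],P[:,0],1); yc={"short":166,"long":-161}[n]
    print(n,"far edge x at yc",np.polyval(k,yc),"centre x",np.polyval(k,yc)-56,"yaw deg",-np.degrees(np.arctan(k[0])))
s=arm.capture("scene"); im=s["pixels"][:,:,::-1].copy()
def box(cx,cy,yaw,w,h,z):
    y=np.radians(yaw);R=np.array([[np.cos(y),-np.sin(y)],[np.sin(y),np.cos(y)]])
    q=[proj(s,[*(np.array([cx,cy])+R@np.array(p)),z]) for p in [(-w/2,-h/2),(w/2,-h/2),(w/2,h/2),(-w/2,h/2)]]
    cv2.polylines(im,[np.int32(np.round(q))],True,(0,0,255),1)
box(624,-161,1.15,112,268,30);box(624,166,-2.4,112,180,30)
box(446,196.6,64.7,52,52,44);box(433.5,-189.4,72.5,76,30,44);box(436,-316,45.1,56,34,68);box(435.7,320.7,0,45,45,66);box(434.3,-59,0,36,36,44)
cv2.imwrite("pics/s1.png",cv2.resize(im[150:300,80:450],None,fx=2.1,fy=2.1,interpolation=cv2.INTER_CUBIC))
```

```text
short far edge x at yc 679.4518395007542 centre x 623.4518395007542 yaw deg -2.620618262869545
long far edge x at yc 679.6846251518206 centre x 623.6846251518206 yaw deg 1.198364409367259
```

View pics/s1.png

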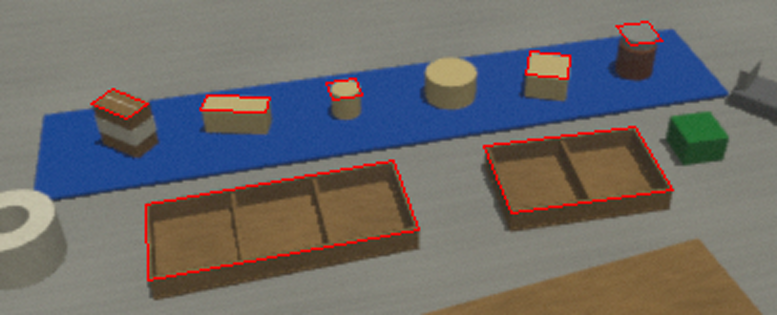

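```bash
cat > go.py <<'E'
# prints the shift (m) and turn (rad) in tool axes from the measured pose to a downward pose x y z phi(deg of jaw axis)
import sys,numpy as np
from scipy.spatial.transform import Rotation as Ro
from workcell import arm
o=arm.get_obs(); R=np.array(o["tcp_rot"]); x,y,z,ph=map(float,sys.argv[1:5]); a=np.radians(ph)
T=np.array([[-np.sin(a),np.cos(a),0],[np.cos(a),np.sin(a),0],[0,0,-1]])
print("t",round(o["time_s"],2),"offset",np.round(R.T@(np.array([x,y,z])-o["tcp_pos"])/1000,4).tolist(),"dr",np.round(Ro.from_matrix(R.T@T).as_rotvec(),4).tolist(),
 "phi",round(float(np.degrees(np.arctan2(R[1,1],R[0,1]))),2),"tcp",np.round(o["tcp_pos"],1).tolist(),"w",round(o["gripper_width"],1),"F",np.round(o["ft_force"],1).tolist())
E
python3 -m jog '[{"offset":[-0.335,-0.099,0.081],"dr":[0,0,1.3]},{"offset":[-0.335,-0.099,0.081],"dr":[0,0,1.3]},{"offset":[-0.335,-0.099,0.081],"dr":[0,0,1.3]},{"offset":[-0.335,-0.099,0.081],"dr":[0,0,1.3]},{"offset":[-0.335,-0.099,0.081],"dr":[0,0,1.3]}]'
python3 go.py 435.7 320.7 150 0
```

```text
time_s: 0.67
tcp_pos: [313.5, 397.4, 183.9]
tcp_rot: [[-0.621, 0.784, 0.0], [0.784, 0.621, 0.0], [0.0, 0.0, -1.0]]
ft_force: [1.4, 0.7, -0.6]
gripper_width: 85.3
t 0.67 offset [-0.136, 0.0481, 0.0339] dr [0.0001, -0.0001, 0.6701] phi 38.4 tcp [313.5, 397.4, 183.9] w 85.3 F [1.4, 0.7, -0.6]
```

```bash
python3 -m jog '[{"offset":[-0.136,0.048,0.034],"dr":[0,0,0.67]},{"offset":[-0.136,0.048,0.034],"dr":[0,0,0.67]},{"offset":[-0.136,0.048,0.034],"dr":[0,0,0.67]},{"offset":[-0.136,0.048,0.034],"dr":[0,0,0.67]},{"offset":[-0.136,0.048,0.034],"dr":[0,0,0.67]}]' >/dev/null
python3 -m jog '[{"offset":[0,0,0],"dr":[0,0,0.06]},{"offset":[0,0,0],"dr":[0,0,0.06]}]'
python3 go.py 435.7 320.7 20 0
```

```text
time_s: 1.25
tcp_pos: [435.0, 322.3, 149.9]
tcp_rot: [[0.012, 1.0, -0.001], [1.0, -0.012, -0.0], [-0.0, -0.001, -1.0]]
ft_force: [-0.3, 0.2, 0.3]
gripper_width: 85.5
t 1.25 offset [-0.0015, 0.0008, 0.1299] dr [-0.0006, 0.0002, -0.012] phi -0.69 tcp [435.0, 322.3, 149.9] w 85.5 F [-0.3, 0.2, 0.3]
```

```bash
python3 -m jog '[{"offset":[-0.0015,0.001,0.04],"dr":[0,0,-0.012]},{"offset":[-0.0015,0.001,0.08],"dr":[0,0,-0.012]},{"offset":[-0.0015,0.001,0.11],"dr":[0,0,-0.012]},{"offset":[-0.0015,0.001,0.13],"dr":[0,0,-0.012]},{"offset":[-0.0015,0.001,0.135],"dr":[0,0,-0.012]}]'
python3 - <<'E'
from workcell import arm
import cv2
for n in("top","scene"):
    c=arm.capture(n); p=c["pixels"][:,:,::-1]
    p=p[190:270,110:230] if n=="top" else p[120:230,300:480]
    cv2.imwrite(f"pics/jar_{n}.png",cv2.resize(p,None,fx=3.5,fy=3.5,interpolation=cv2.INTER_CUBIC))
E
python3 go.py 435.7 320.7 15 0
```

```text
time_s: 1.67
tcp_pos: [433.8, 320.5, 12.1]
tcp_rot: [[-0.006, 1.0, -0.005], [1.0, 0.006, -0.002], [-0.002, -0.005, -1.0]]
ft_force: [0.4, -0.2, -0.2]
gripper_width: 85.6
t 1.77 offset [-0.0005, 0.0003, -0.0] dr [-0.0012, 0.0005, 0.0048] phi 0.28 tcp [435.4, 321.2, 15.0] w 85.6 F [-0.2, 0.4, 0.2]
```

View pics/jar_scene.png

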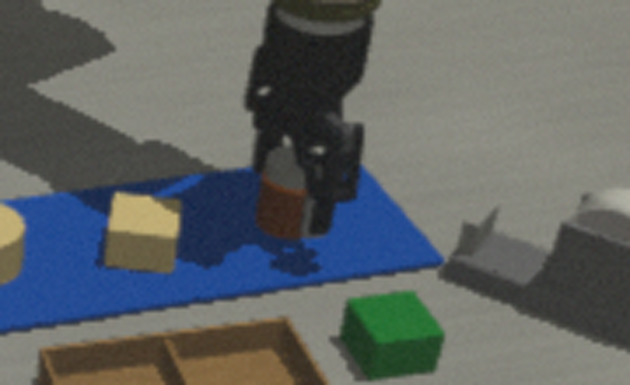

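The scene crop shows the jar (283,205 in the crop) between the two fingers, clear of the block and the dispenser. Closing.

```bash
python3 -m jog '[{"offset":[0,0,0],"dr":[0,0,0]},{"offset":[0,0,0],"dr":[0,0,0]},{"offset":[0,0,0],"dr":[0,0,0]},{"offset":[0,0,0],"dr":[0,0,0]},{"offset":[0,0,0],"dr":[0,0,0]}]' 0
python3 -m jog '[{"offset":[0,0,0],"dr":[0,0,0]},{"offset":[0,0,0],"dr":[0,0,0]},{"offset":[0,0,0],"dr":[0,0,0]},{"offset":[0,0,0],"dr":[0,0,0]},{"offset":[0,0,0],"dr":[0,0,0]}]'
python3 go.py 624 -161 130 1.2
```

```text
time_s: 2.18
tcp_pos: [436.4, 321.5, 16.8]
tcp_rot: [[-0.003, 1.0, 0.002], [1.0, 0.003, 0.001], [0.001, 0.002, -1.0]]
ft_force: [-1.7, -1.0, 8.2]
gripper_width: 46.4
time_s: 2.6
tcp_pos: [436.4, 321.5, 16.8]
tcp_rot: [[-0.003, 1.0, 0.002], [1.0, 0.003, 0.001], [0.001, 0.002, -1.0]]
ft_force: [-2.1, -0.3, 8.6]
gripper_width: 46.9
t 2.6 offset [-0.483, 0.1863, -0.1132] dr [0.0021, -0.0009, -0.0176] phi 0.19 tcp [436.4, 321.5, 16.8] w 46.9 F [-2.1, -0.3, 8.6]
```

```bash
python3 -m jog '[{"offset":[0,0,-0.01],"dr":[0,0,0]},{"offset":[0,0,-0.035],"dr":[0,0,0]},{"offset":[0,0,-0.07],"dr":[0,0,0]},{"offset":[-0.015,0.005,-0.105],"dr":[0,0,0]},{"offset":[-0.045,0.017,-0.12],"dr":[0,0,0]}]'
python3 -m jog '[{"offset":[-0.037,0.014,0],"dr":[0,0,0]},{"offset":[-0.074,0.028,0],"dr":[0,0,0]},{"offset":[-0.111,0.042,0],"dr":[0,0,0]},{"offset":[-0.148,0.056,0],"dr":[0,0,0]},{"offset":[-0.185,0.07,0],"dr":[0,0,0]}]'
python3 -m jog '[{"offset":[-0.037,0.014,0],"dr":[0,0,0]},{"offset":[-0.074,0.028,0],"dr":[0,0,0]},{"offset":[-0.111,0.042,0],"dr":[0,0,0]},{"offset":[-0.148,0.056,0],"dr":[0,0,0]},{"offset":[-0.18,0.07,0],"dr":[0,0,0]}]'
python3 go.py 624 -161 130 1.2
```

```text
time_s: 3.02
tcp_pos: [453.3, 278.1, 140.4]
tcp_rot: [[-0.007, 1.0, 0.006], [1.0, 0.007, 0.003], [0.003, 0.006, -1.0]]
ft_force: [2.3, 0.3, -1.1]
gripper_width: 46.3
time_s: 3.43
tcp_pos: [523.6, 89.5, 136.2]
tcp_rot: [[-0.003, 1.0, 0.001], [1.0, 0.003, -0.0], [-0.0, 0.001, -1.0]]
ft_force: [1.8, 0.2, -1.6]
gripper_width: 46.8
time_s: 3.85
tcp_pos: [594.2, -90.9, 136.2]
tcp_rot: [[-0.002, 1.0, 0.001], [1.0, 0.002, -0.0], [-0.0, 0.001, -1.0]]
ft_force: [1.2, 0.3, -1.7]
gripper_width: 46.4
t 3.85 offset [-0.0701, 0.0297, 0.0062] dr [0.0005, 0.0004, -0.0187] phi 0.13 tcp [594.2, -90.9, 136.2] w 46.4 F [1.2, 0.3, -1.7]
```

```bash
python3 -m jog '[{"offset":[-0.03,0.012,0],"dr":[0,0,-0.018]},{"offset":[-0.055,0.023,0],"dr":[0,0,-0.018]},{"offset":[-0.07,0.03,0],"dr":[0,0,-0.018]},{"offset":[-0.07,0.03,0],"dr":[0,0,-0.018]},{"offset":[-0.07,0.03,0],"dr":[0,0,-0.018]}]'
python3 go.py 624 -161 12.8 1.2
```

```text
time_s: 4.27
tcp_pos: [623.9, -158.7, 135.5]
tcp_rot: [[-0.02, 1.0, -0.0], [1.0, 0.02, 0.0], [0.0, -0.0, -1.0]]
ft_force: [0.5, 0.4, -2.6]
gripper_width: 46.4
t 4.27 offset [-0.0024, 0.0, 0.1227] dr [-0.0002, -0.0003, -0.0009] phi 1.15 tcp [623.9, -158.7, 135.5] w 46.4 F [0.5, 0.4, -2.6]
```

```bash
python3 -m jog '[{"offset":[-0.002,0,0.035],"dr":[0,0,0]},{"offset":[-0.002,0,0.07],"dr":[0,0,0]},{"offset":[-0.002,0,0.095],"dr":[0,0,0]},{"offset":[-0.002,0,0.11],"dr":[0,0,0]},{"offset":[-0.002,0,0.11],"dr":[0,0,0]}]'
python3 -m jog '[{"offset":[0,0,0.003],"dr":[0,0,0]},{"offset":[0,0,0.006],"dr":[0,0,0]},{"offset":[0,0,0.008],"dr":[0,0,0]},{"offset":[0,0,0.01],"dr":[0,0,0]},{"offset":[0,0,0.01],"dr":[0,0,0]}]'
python3 go.py 624 -161 12.8 1.2
```

```text
time_s: 4.68
tcp_pos: [622.1, -158.2, 22.1]
tcp_rot: [[-0.022, 1.0, -0.006], [1.0, 0.022, 0.003], [0.003, -0.006, -1.0]]
ft_force: [-0.5, 0.5, -2.7]
gripper_width: 46.6
time_s: 5.1
tcp_pos: [624.3, -160.3, 15.6]
tcp_rot: [[-0.021, 1.0, 0.0], [1.0, 0.021, -0.0], [-0.0, 0.0, -1.0]]
ft_force: [-0.0, 0.5, -1.0]
gripper_width: 46.3
t 5.1 offset [-0.0007, -0.0003, 0.0028] dr [0.0004, 0.0002, 0.0001] phi 1.2 tcp [624.3, -160.3, 15.6] w 46.3 F [-0.0, 0.5, -1.0]
```

```bash
python3 -m jog '[{"offset":[0,0,0.001],"dr":[0,0,0]},{"offset":[0,0,0.001],"dr":[0,0,0]},{"offset":[0,0,0.002],"dr":[0,0,0]},{"offset":[0,0,0.002],"dr":[0,0,0]}]'
python3 -m jog '[{"offset":[0,0,0.001],"dr":[0,0,0]},{"offset":[0,0,0.001],"dr":[0,0,0]}]'
```

```text
time_s: 5.43
tcp_pos: [624.2, -160.3, 13.1]
tcp_rot: [[-0.021, 1.0, -0.0], [1.0, 0.021, 0.0], [0.0, -0.0, -1.0]]
ft_force: [-0.0, 0.0, -1.0]
gripper_width: 46.3
time_s: 5.6
tcp_pos: [624.3, -160.4, 12.9]
tcp_rot: [[-0.021, 1.0, 0.0], [1.0, 0.021, -0.0], [-0.0, 0.0, -1.0]]
ft_force: [-4.0, 0.8, 4.0]
gripper_width: 46.4
```

```bash
python3 -m jog '[{"offset":[0,0,0],"dr":[0,0,0]},{"offset":[0,0,0],"dr":[0,0,0]},{"offset":[0,0,0],"dr":[0,0,0]},{"offset":[0,0,0],"dr":[0,0,0]},{"offset":[0,0,0],"dr":[0,0,0]}]' 0.06
python3 -m jog '[{"offset":[0,0,-0.01],"dr":[0,0,0]},{"offset":[0,0,-0.03],"dr":[0,0,0]},{"offset":[0,0,-0.06],"dr":[0,0,0]},{"offset":[0,0,-0.095],"dr":[0,0,0]},{"offset":[0,0,-0.125],"dr":[0,0,0]}]'
python3 go.py 433.5 -189.4 138 -17.5
```

```text
time_s: 6.02
tcp_pos: [624.3, -160.3, 12.2]
tcp_rot: [[-0.021, 1.0, 0.0], [1.0, 0.021, -0.0], [-0.0, 0.0, -1.0]]
ft_force: [0.4, -0.7, -0.3]
gripper_width: 59.9
time_s: 6.43
tcp_pos: [624.3, -160.3, 140.2]
tcp_rot: [[-0.021, 1.0, 0.001], [1.0, 0.021, -0.001], [-0.001, 0.001, -1.0]]
ft_force: [0.7, -0.0, 0.5]
gripper_width: 60.3
t 6.43 offset [-0.0251, -0.1914, 0.0019] dr [0.0014, 0.0004, 0.3265] phi 1.21 tcp [624.3, -160.3, 140.2] w 60.3 F [0.7, -0.0, 0.5]
```

```bash
python3 -m jog '[{"offset":[-0.005,-0.038,0],"dr":[0,0,0.1]},{"offset":[-0.01,-0.077,0],"dr":[0,0,0.2]},{"offset":[-0.015,-0.115,0],"dr":[0,0,0.3]},{"offset":[-0.02,-0.155,0],"dr":[0,0,0.326]},{"offset":[-0.025,-0.191,0.002],"dr":[0,0,0.326]}]'
python3 -m jog '[{"offset":[0,0,0],"dr":[0,0,0]},{"offset":[0,0,0],"dr":[0,0,0]}]'
python3 go.py 433.5 -189.4 15 -17.5
```

```text
time_s: 6.85
tcp_pos: [431.9, -189.2, 136.1]
tcp_rot: [[0.302, 0.953, 0.001], [0.953, -0.302, -0.001], [-0.001, 0.001, -1.0]]
ft_force: [0.2, -0.3, -0.3]
gripper_width: 60.1
time_s: 7.02
tcp_pos: [433.0, -189.7, 136.2]
tcp_rot: [[0.302, 0.953, 0.001], [0.953, -0.302, -0.001], [-0.0, 0.001, -1.0]]
ft_force: [0.1, 0.4, -0.6]
gripper_width: 59.5
t 7.02 offset [0.0005, 0.0002, 0.1212] dr [0.0011, 0.0004, -0.0014] phi -17.58 tcp [433.0, -189.7, 136.2] w 59.5 F [0.1, 0.4, -0.6]
```

```bash
python3 -m jog '[{"offset":[0.0005,0,0.035],"dr":[0,0,0]},{"offset":[0.0005,0,0.075],"dr":[0,0,0]},{"offset":[0.0005,0,0.105],"dr":[0,0,0]},{"offset":[0.0005,0,0.117],"dr":[0,0,0]},{"offset":[0.0005,0,0.12],"dr":[0,0,0]}]'
python3 -m jog '[{"offset":[0,0,0],"dr":[0,0,0]},{"offset":[0,0,0],"dr":[0,0,0]},{"offset":[0,0,0],"dr":[0,0,0]},{"offset":[0,0,0],"dr":[0,0,0]},{"offset":[0,0,0],"dr":[0,0,0]}]' 0
python3 -m jog '[{"offset":[0,0,0],"dr":[0,0,0]},{"offset":[0,0,0],"dr":[0,0,0]},{"offset":[0,0,0],"dr":[0,0,0]},{"offset":[0,0,0],"dr":[0,0,0]}]'
python3 go.py 625.8 -249 135 -88.8
```

```text
time_s: 7.43
tcp_pos: [434.0, -188.2, 13.3]
tcp_rot: [[0.3, 0.954, -0.002], [0.954, -0.3, 0.002], [0.001, -0.003, -1.0]]
ft_force: [-0.5, 1.6, -0.7]
gripper_width: 60.0
time_s: 7.85
tcp_pos: [435.0, -189.4, 16.7]
tcp_rot: [[0.3, 0.954, 0.003], [0.954, -0.3, -0.002], [-0.001, 0.003, -1.0]]
ft_force: [1.2, 1.2, 7.8]
gripper_width: 29.3
time_s: 8.18
tcp_pos: [435.0, -189.4, 16.7]
tcp_rot: [[0.3, 0.954, 0.003], [0.954, -0.3, -0.002], [-0.001, 0.003, -1.0]]
ft_force: [0.9, 1.0, 6.5]
gripper_width: 28.9
t 8.18 offset [0.0003, 0.2003, -0.1177] dr [0.0034, -0.0012, 1.2449] phi -17.47 tcp [435.0, -189.4, 16.7] w 28.9 F [0.9, 1.0, 6.5]
```

```bash
python3 -m jog '[{"offset":[0,0,-0.01],"dr":[0,0,0]},{"offset":[0,0,-0.035],"dr":[0,0,0]},{"offset":[0,0,-0.07],"dr":[0,0,0.05]},{"offset":[0,0.012,-0.1],"dr":[0,0,0.14]},{"offset":[0,0.04,-0.12],"dr":[0,0,0.25]}]'
python3 go.py 625.8 -249 135 -88.8
```

```text
time_s: 8.6
tcp_pos: [471.5, -200.6, 139.3]
tcp_rot: [[0.531, 0.847, 0.002], [0.847, -0.531, -0.001], [-0.0, 0.002, -1.0]]
ft_force: [0.2, -2.2, -1.2]
gripper_width: 29.3
t 8.6 offset [0.0409, 0.1565, 0.0047] dr [0.0022, -0.0007, 0.9903] phi -32.06 tcp [471.5, -200.6, 139.3] w 29.3 F [0.2, -2.2, -1.2]
```

```bash
python3 -m jog '[{"offset":[0.008,0.032,0.004],"dr":[0,0,0.12]},{"offset":[0.016,0.064,0.004],"dr":[0,0,0.24]},{"offset":[0.024,0.096,0.004],"dr":[0,0,0.36]},{"offset":[0.032,0.125,0.004],"dr":[0,0,0.48]},{"offset":[0.041,0.15,0.004],"dr":[0,0,0.6]}]'
python3 -m jog '[{"offset":[0,0,0],"dr":[0,0,0.12]},{"offset":[0,0,0],"dr":[0,0,0.24]},{"offset":[0,0,0],"dr":[0,0,0.36]},{"offset":[0,0,0],"dr":[0,0,0.39]},{"offset":[0,0,0],"dr":[0,0,0.39]}]'
python3 go.py 625.8 -249 12.7 -88.8
```

```text
time_s: 9.02
tcp_pos: [622.5, -245.6, 132.1]
tcp_rot: [[0.917, 0.398, 0.0], [0.398, -0.917, -0.0], [0.0, 0.001, -1.0]]
ft_force: [0.0, -1.2, -1.1]
gripper_width: 29.1
time_s: 9.43
tcp_pos: [621.0, -245.0, 132.1]
tcp_rot: [[1.0, 0.025, 0.0], [0.025, -1.0, -0.0], [0.0, 0.0, -1.0]]
ft_force: [0.4, 0.6, -2.0]
gripper_width: 29.0
t 9.43 offset [0.0046, 0.0041, 0.1194] dr [0.0002, -0.0001, 0.0038] phi -88.58 tcp [621.0, -245.0, 132.1] w 29.0 F [0.4, 0.6, -2.0]
```

```bash
python3 -m jog '[{"offset":[0.0045,0.004,0.035],"dr":[0,0,0.004]},{"offset":[0.0045,0.004,0.065],"dr":[0,0,0.004]},{"offset":[0.0045,0.004,0.09],"dr":[0,0,0.004]},{"offset":[0.0045,0.004,0.105],"dr":[0,0,0.004]},{"offset":[0.0045,0.004,0.105],"dr":[0,0,0.004]}]'
python3 -m jog '[{"offset":[0,0,0.003],"dr":[0,0,0]},{"offset":[0,0,0.006],"dr":[0,0,0]},{"offset":[0,0,0.009],"dr":[0,0,0]},{"offset":[0,0,0.011],"dr":[0,0,0]},{"offset":[0,0,0.011],"dr":[0,0,0]}]'
python3 go.py 625.8 -249 12.7 -88.8
```

```text
time_s: 9.85
tcp_pos: [624.0, -247.9, 22.9]
tcp_rot: [[1.0, 0.023, -0.006], [0.023, -1.0, 0.003], [-0.006, -0.004, -1.0]]
ft_force: [-1.1, 0.2, -1.2]
gripper_width: 29.3
time_s: 10.27
tcp_pos: [625.8, -248.9, 15.4]
tcp_rot: [[1.0, 0.022, 0.0], [0.022, -1.0, -0.0], [0.0, 0.0, -1.0]]
ft_force: [-0.2, -0.1, -1.8]
gripper_width: 29.2
t 10.27 offset [-0.0, 0.0001, 0.0027] dr [0.0001, -0.0002, 0.001] phi -88.74 tcp [625.8, -248.9, 15.4] w 29.2 F [-0.2, -0.1, -1.8]
```

```bash
python3 -m jog '[{"offset":[0,0,0.001],"dr":[0,0,0]},{"offset":[0,0,0.001],"dr":[0,0,0]},{"offset":[0,0,0.002],"dr":[0,0,0]},{"offset":[0,0,0.002],"dr":[0,0,0]}]'
python3 -m jog '[{"offset":[0,0,0.001],"dr":[0,0,0]},{"offset":[0,0,0.001],"dr":[0,0,0]}]'
```

```text
time_s: 10.6
tcp_pos: [625.7, -248.9, 13.2]
tcp_rot: [[1.0, 0.022, -0.0], [0.022, -1.0, 0.0], [-0.0, -0.0, -1.0]]
ft_force: [-0.6, -0.1, -1.2]
gripper_width: 29.1
time_s: 10.77
tcp_pos: [625.9, -249.0, 12.8]
tcp_rot: [[1.0, 0.022, 0.0], [0.022, -1.0, -0.0], [0.0, 0.0, -1.0]]
ft_force: [-0.9, 1.2, 3.8]
gripper_width: 29.0
```

```bash
python3 -m jog '[{"offset":[0,0,0],"dr":[0,0,0]},{"offset":[0,0,0],"dr":[0,0,0]},{"offset":[0,0,0],"dr":[0,0,0]},{"offset":[0,0,0],"dr":[0,0,0]}]' 0.042
python3 -m jog '[{"offset":[0,0,-0.01],"dr":[0,0,0]},{"offset":[0,0,-0.03],"dr":[0,0,0]},{"offset":[0,0,-0.06],"dr":[0,0,0]},{"offset":[0,0,-0.095],"dr":[0,0,0]},{"offset":[0,0,-0.125],"dr":[0,0,0]}]'
python3 go.py 446 196.6 135 -25.3
```

```text
time_s: 11.1
tcp_pos: [625.8, -248.9, 12.2]
tcp_rot: [[1.0, 0.022, -0.0], [0.022, -1.0, -0.0], [-0.0, 0.0, -1.0]]
ft_force: [-0.0, 0.8, -1.0]
gripper_width: 41.8
time_s: 11.52
tcp_pos: [625.9, -249.0, 140.2]
tcp_rot: [[1.0, 0.022, 0.001], [0.022, -1.0, -0.001], [0.001, 0.001, -1.0]]
ft_force: [0.6, -0.4, 1.1]
gripper_width: 42.2
t 11.52 offset [-0.1701, -0.4494, 0.0046] dr [0.0015, -0.0007, -1.1074] phi -88.75 tcp [625.9, -249.0, 140.2] w 42.2 F [0.6, -0.4, 1.1]
```

```bash
python3 -m jog '[{"offset":[-0.014,-0.037,0],"dr":[0,0,-0.11]},{"offset":[-0.028,-0.075,0],"dr":[0,0,-0.22]},{"offset":[-0.042,-0.112,0],"dr":[0,0,-0.33]},{"offset":[-0.056,-0.15,0],"dr":[0,0,-0.44]},{"offset":[-0.071,-0.187,0.003],"dr":[0,0,-0.55]}]' 0.082
python3 go.py 446 196.6 135 -25.3
```

```text
time_s: 11.93
tcp_pos: [550.1, -62.0, 135.6]
tcp_rot: [[0.838, 0.546, 0.002], [0.546, -0.838, -0.001], [0.001, 0.002, -1.0]]
ft_force: [0.9, 0.9, 0.7]
gripper_width: 82.0
t 11.93 offset [0.0538, -0.2735, 0.0002] dr [0.0019, -0.0009, -0.5522] phi -56.94 tcp [550.1, -62.0, 135.6] w 82.0 F [0.9, 0.9, 0.7]
```

```bash
python3 -m jog '[{"offset":[0.007,-0.038,0],"dr":[0,0,-0.1]},{"offset":[0.014,-0.076,0],"dr":[0,0,-0.2]},{"offset":[0.022,-0.115,0],"dr":[0,0,-0.3]},{"offset":[0.03,-0.155,0],"dr":[0,0,-0.4]},{"offset":[0.038,-0.193,0],"dr":[0,0,-0.5]}]'
python3 go.py 446 196.6 135 -25.3
```

```text
time_s: 12.35
tcp_pos: [477.3, 121.0, 135.2]
tcp_rot: [[0.474, 0.88, 0.001], [0.88, -0.474, 0.0], [0.001, 0.001, -1.0]]
ft_force: [0.9, -0.2, 0.2]
gripper_width: 81.8
t 12.35 offset [0.0517, -0.0634, 0.0001] dr [0.001, -0.0007, -0.0527] phi -28.32 tcp [477.3, 121.0, 135.2] w 81.8 F [0.9, -0.2, 0.2]
```

```bash
python3 -m jog '[{"offset":[0.022,-0.028,0],"dr":[0,0,-0.05]},{"offset":[0.042,-0.051,0],"dr":[0,0,-0.05]},{"offset":[0.05,-0.061,0],"dr":[0,0,-0.05]},{"offset":[0.05,-0.061,0],"dr":[0,0,-0.05]},{"offset":[0.05,-0.061,0],"dr":[0,0,-0.05]}]'
python3 go.py 446 196.6 15 -25.3
python3 - <<'E'
from workcell import arm
import cv2
for n in("top","scene"):
    c=arm.capture(n); p=c["pixels"][:,:,::-1]
    cv2.imwrite(f"pics/blk_{n}.png",p)
E
```

```text
time_s: 12.77
tcp_pos: [448.7, 192.7, 134.9]
tcp_rot: [[0.433, 0.902, 0.001], [0.902, -0.433, -0.0], [0.0, 0.001, -1.0]]
ft_force: [0.0, -0.5, 0.0]
gripper_width: 82.3
t 12.77 offset [0.0023, -0.0042, 0.1199] dr [0.001, -0.0004, -0.006] phi -25.64 tcp [448.7, 192.7, 134.9] w 82.3 F [0.0, -0.5, 0.0]
```

View pics/blk_scene.png

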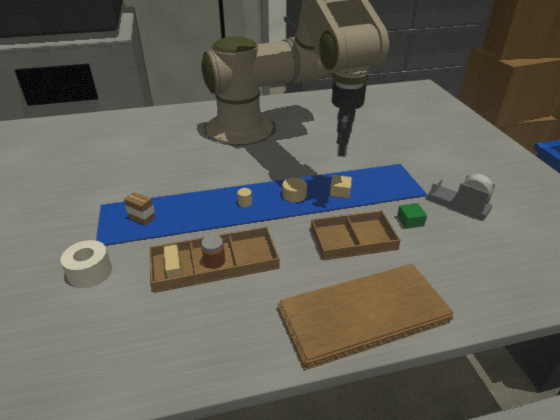

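View pics/blk_top.png

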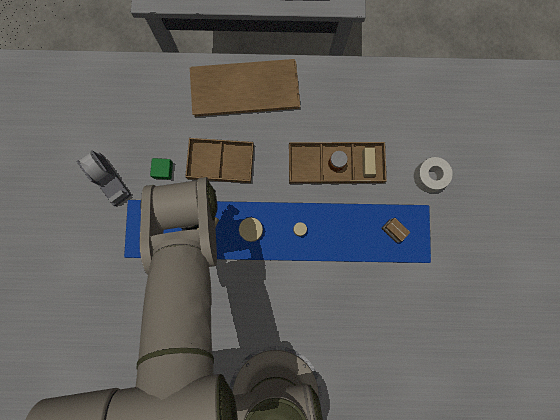

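Scene picture: the jar stands in the middle pocket (213,250) and the bar in the end pocket (172,262). The top view agrees: jar (339,158), bar (369,162). The block (342,186 in the scene) is untouched.

```bash
python3 -m jog '[{"offset":[0.002,-0.004,0.03],"dr":[0,0,-0.006]},{"offset":[0.002,-0.004,0.07],"dr":[0,0,-0.006]},{"offset":[0.002,-0.004,0.1],"dr":[0,0,-0.006]},{"offset":[0.002,-0.004,0.116],"dr":[0,0,-0.006]},{"offset":[0.002,-0.004,0.119],"dr":[0,0,-0.006]}]'
python3 -m jog '[{"offset":[0,0,0],"dr":[0,0,0]},{"offset":[0,0,0],"dr":[0,0,0]},{"offset":[0,0,0],"dr":[0,0,0]},{"offset":[0,0,0],"dr":[0,0,0]},{"offset":[0,0,0],"dr":[0,0,0]}]' 0
python3 -m jog '[{"offset":[0,0,0],"dr":[0,0,0]},{"offset":[0,0,0],"dr":[0,0,0]},{"offset":[0,0,0],"dr":[0,0,0]}]'
python3 -m jog '[{"offset":[0,0,-0.01],"dr":[0,0,0]},{"offset":[0,0,-0.035],"dr":[0,0,0]},{"offset":[0,0,-0.07],"dr":[0,0,0]},{"offset":[0,0,-0.1],"dr":[0,0,0]},{"offset":[0,0,-0.12],"dr":[0,0,0]}]'
python3 go.py 622.2 -73 135 1.2
```

```text
time_s: 13.28
tcp_pos: [444.7, 194.6, 12.6]
tcp_rot: [[0.43, 0.903, -0.005], [0.903, -0.43, -0.001], [-0.003, -0.004, -1.0]]
ft_force: [0.3, 1.0, 1.5]
gripper_width: 82.0
time_s: 13.7
tcp_pos: [447.0, 196.0, 16.9]
tcp_rot: [[0.429, 0.903, 0.003], [0.903, -0.429, 0.0], [0.002, 0.003, -1.0]]
ft_force: [0.6, -2.6, 6.8]
gripper_width: 50.7
time_s: 13.95
tcp_pos: [447.0, 195.9, 16.9]
tcp_rot: [[0.429, 0.903, 0.003], [0.903, -0.429, 0.0], [0.002, 0.003, -1.0]]
ft_force: [-1.1, -1.3, 7.3]
gripper_width: 51.4
time_s: 14.37
tcp_pos: [446.5, 196.1, 139.3]
tcp_rot: [[0.429, 0.904, 0.004], [0.904, -0.429, 0.001], [0.003, 0.004, -1.0]]
ft_force: [0.6, -0.3, -1.3]
gripper_width: 51.1
t 14.37 offset [-0.1679, 0.2741, 0.0048] dr [0.0041, -0.0017, -0.4638] phi -25.37 tcp [446.5, 196.1, 139.3] w 51.1 F [0.6, -0.3, -1.3]
```

```bash
python3 -m jog '[{"offset":[-0.018,0.03,0],"dr":[0,0,-0.08]},{"offset":[-0.038,0.062,0],"dr":[0,0,-0.17]},{"offset":[-0.058,0.095,0],"dr":[0,0,-0.26]},{"offset":[-0.078,0.128,0],"dr":[0,0,-0.35]},{"offset":[-0.098,0.16,0],"dr":[0,0,-0.44]}]'
python3 go.py 622.2 -73 135 1.2
```

```text
time_s: 14.78
tcp_pos: [549.2, 37.1, 136.6]
tcp_rot: [[-0.001, 1.0, 0.001], [1.0, 0.001, -0.0], [-0.0, 0.001, -1.0]]
ft_force: [-0.8, 0.7, -1.0]
gripper_width: 50.8
t 14.78 offset [-0.1102, 0.0729, 0.0017] dr [0.0013, 0.0001, -0.0195] phi 0.09 tcp [549.2, 37.1, 136.6] w 50.8 F [-0.8, 0.7, -1.0]
```

```bash
python3 -m jog '[{"offset":[-0.033,0.022,0],"dr":[0,0,-0.018]},{"offset":[-0.065,0.043,0],"dr":[0,0,-0.018]},{"offset":[-0.092,0.061,0],"dr":[0,0,-0.018]},{"offset":[-0.107,0.071,0],"dr":[0,0,-0.018]},{"offset":[-0.107,0.071,0],"dr":[0,0,-0.018]}]'
python3 -m jog '[{"offset":[0,0,0],"dr":[0,0,0]}]'
python3 go.py 622.2 -73 12.9 1.2
```

```text
time_s: 15.2
tcp_pos: [620.2, -71.7, 136.0]
tcp_rot: [[-0.012, 1.0, 0.001], [1.0, 0.012, -0.001], [-0.001, 0.001, -1.0]]
ft_force: [0.1, 0.5, -1.4]
gripper_width: 51.1
time_s: 15.28
tcp_pos: [618.9, -68.8, 135.8]
tcp_rot: [[-0.014, 1.0, 0.0], [1.0, 0.014, 0.0], [0.0, 0.0, -1.0]]
ft_force: [1.0, 1.0, -1.7]
gripper_width: 51.0
t 15.28 offset [-0.0043, 0.0032, 0.1229] dr [0.0, -0.0002, -0.0071] phi 0.79 tcp [618.9, -68.8, 135.8] w 51.0 F [1.0, 1.0, -1.7]
```

```bash
python3 -m jog '[{"offset":[-0.004,0.003,0.035],"dr":[0,0,-0.007]},{"offset":[-0.004,0.003,0.065],"dr":[0,0,-0.007]},{"offset":[-0.004,0.003,0.095],"dr":[0,0,-0.007]},{"offset":[-0.004,0.003,0.108],"dr":[0,0,-0.007]},{"offset":[-0.004,0.003,0.108],"dr":[0,0,-0.007]}]'
python3 -m jog '[{"offset":[0,0,0.003],"dr":[0,0,0]},{"offset":[0,0,0.006],"dr":[0,0,0]},{"offset":[0,0,0.009],"dr":[0,0,0]},{"offset":[0,0,0.012],"dr":[0,0,0]},{"offset":[0,0,0.012],"dr":[0,0,0]}]'
python3 go.py 622.2 -73 12.9 1.2
```

```text
time_s: 15.7
tcp_pos: [620.3, -70.9, 25.0]
tcp_rot: [[-0.023, 1.0, -0.005], [1.0, 0.023, 0.002], [0.002, -0.005, -1.0]]
ft_force: [-0.2, 0.5, -1.3]
gripper_width: 50.6
time_s: 16.12
tcp_pos: [622.1, -72.3, 15.3]
tcp_rot: [[-0.022, 1.0, 0.0], [1.0, 0.022, -0.0], [-0.0, 0.0, -1.0]]
ft_force: [-0.1, 0.6, -0.9]
gripper_width: 51.3
t 16.12 offset [-0.0007, 0.0, 0.0024] dr [0.0002, 0.0, 0.001] phi 1.26 tcp [622.1, -72.3, 15.3] w 51.3 F [-0.1, 0.6, -0.9]
```

```bash
python3 -m jog '[{"offset":[0,0,0.001],"dr":[0,0,0]},{"offset":[0,0,0.001],"dr":[0,0,0]},{"offset":[0,0,0.002],"dr":[0,0,0]},{"offset":[0,0,0.002],"dr":[0,0,0]}]'
python3 -m jog '[{"offset":[0,0,0.001],"dr":[0,0,0]},{"offset":[0,0,0.001],"dr":[0,0,0]}]'
```

```text
time_s: 16.45
tcp_pos: [622.1, -72.4, 13.2]
tcp_rot: [[-0.022, 1.0, -0.0], [1.0, 0.022, -0.0], [-0.0, -0.0, -1.0]]
ft_force: [-0.4, 0.5, -1.4]
gripper_width: 50.9
time_s: 16.62
tcp_pos: [622.2, -72.4, 13.0]
tcp_rot: [[-0.022, 1.0, 0.0], [1.0, 0.022, -0.0], [-0.0, 0.0, -1.0]]
ft_force: [-2.0, 0.8, 4.7]
gripper_width: 50.6
```

```bash
python3 -m jog '[{"offset":[0,0,0],"dr":[0,0,0]},{"offset":[0,0,0],"dr":[0,0,0]},{"offset":[0,0,0],"dr":[0,0,0]},{"offset":[0,0,0],"dr":[0,0,0]}]' 0.062
python3 -m jog '[{"offset":[0,0,-0.01],"dr":[0,0,0]},{"offset":[0,0,-0.03],"dr":[0,0,0]},{"offset":[0,0,-0.06],"dr":[0,0,0]},{"offset":[0,0,-0.095],"dr":[0,0,0]},{"offset":[0,0,-0.125],"dr":[0,0,0]}]'
python3 go.py 434.3 -59 135 -2.5
```

```text
time_s: 16.95
tcp_pos: [622.2, -72.3, 12.2]
tcp_rot: [[-0.022, 1.0, 0.0], [1.0, 0.022, -0.0], [-0.0, 0.0, -1.0]]
ft_force: [-0.2, -0.5, 0.1]
gripper_width: 61.9
time_s: 17.37
tcp_pos: [622.2, -72.3, 140.1]
tcp_rot: [[-0.022, 1.0, 0.001], [1.0, 0.022, -0.0], [-0.0, 0.001, -1.0]]
ft_force: [0.1, -0.3, 0.5]
gripper_width: 61.9
t 17.37 offset [0.0175, -0.1876, 0.0049] dr [0.0013, 0.0004, 0.0657] phi 1.26 tcp [622.2, -72.3, 140.1] w 61.9 F [0.1, -0.3, 0.5]
```

```bash
python3 -m jog '[{"offset":[0.003,-0.038,0],"dr":[0,0,0.03]},{"offset":[0.007,-0.078,0],"dr":[0,0,0.066]},{"offset":[0.011,-0.118,0],"dr":[0,0,0.066]},{"offset":[0.015,-0.156,0],"dr":[0,0,0.066]},{"offset":[0.0175,-0.1876,0.004],"dr":[0,0,0.066]}]'
python3 -m jog '[{"offset":[0,0,0],"dr":[0,0,0]},{"offset":[0,0,0],"dr":[0,0,0]}]'
python3 go.py 434.3 -59 15 -2.5
```

```text
time_s: 17.78
tcp_pos: [432.1, -58.4, 134.2]
tcp_rot: [[0.044, 0.999, 0.001], [0.999, -0.044, -0.001], [-0.001, 0.001, -1.0]]
ft_force: [0.7, -0.5, 0.3]
gripper_width: 62.1
time_s: 17.95
tcp_pos: [433.6, -58.9, 134.2]
tcp_rot: [[0.045, 0.999, 0.001], [0.999, -0.045, -0.0], [-0.0, 0.001, -1.0]]
ft_force: [0.5, -0.6, 0.6]
gripper_width: 62.4
t 17.95 offset [-0.0, 0.0006, 0.1192] dr [0.0012, 0.0004, -0.001] phi -2.56 tcp [433.6, -58.9, 134.2] w 62.4 F [0.5, -0.6, 0.6]
```

```bash
python3 -m jog '[{"offset":[0,0.0005,0.035],"dr":[0,0,0]},{"offset":[0,0.0005,0.075],"dr":[0,0,0]},{"offset":[0,0.0005,0.105],"dr":[0,0,0]},{"offset":[0,0.0005,0.116],"dr":[0,0,0]},{"offset":[0,0.0005,0.119],"dr":[0,0,0]}]'
python3 -m jog '[{"offset":[0,0,0],"dr":[0,0,0]},{"offset":[0,0,0],"dr":[0,0,0]},{"offset":[0,0,0],"dr":[0,0,0]},{"offset":[0,0,0],"dr":[0,0,0]},{"offset":[0,0,0],"dr":[0,0,0]}]' 0
python3 -m jog '[{"offset":[0,0,0],"dr":[0,0,0]},{"offset":[0,0,0],"dr":[0,0,0]},{"offset":[0,0,0],"dr":[0,0,0]}]'
python3 -m jog '[{"offset":[0,0,-0.01],"dr":[0,0,0]},{"offset":[0,0,-0.035],"dr":[0,0,0]},{"offset":[0,0,-0.07],"dr":[0,0,0]},{"offset":[0,0,-0.1],"dr":[0,0,0]},{"offset":[0,0,-0.12],"dr":[0,0,0]}]'
python3 go.py 622 122 135 -2.5
```

```text
time_s: 18.37
tcp_pos: [434.8, -58.9, 12.5]
tcp_rot: [[0.044, 0.999, -0.003], [0.999, -0.044, 0.001], [0.001, -0.003, -1.0]]
ft_force: [-1.0, -0.8, 1.0]
gripper_width: 62.4
time_s: 18.78
tcp_pos: [435.9, -59.4, 15.6]
tcp_rot: [[0.044, 0.999, 0.003], [0.999, -0.044, -0.001], [-0.001, 0.003, -1.0]]
ft_force: [-0.2, 1.4, 6.4]
gripper_width: 34.4
time_s: 19.03
tcp_pos: [435.9, -59.4, 15.6]
tcp_rot: [[0.044, 0.999, 0.003], [0.999, -0.044, -0.001], [-0.001, 0.003, -1.0]]
ft_force: [0.8, 1.6, 6.5]
gripper_width: 34.9
time_s: 19.45
tcp_pos: [435.5, -59.2, 137.6]
tcp_rot: [[0.044, 0.999, 0.004], [0.999, -0.044, -0.002], [-0.002, 0.004, -1.0]]
ft_force: [1.0, -0.7, -0.6]
gripper_width: 34.2
t 19.45 offset [0.1892, 0.1784, 0.0031] dr [0.0041, 0.0015, -0.0002] phi -2.51 tcp [435.5, -59.2, 137.6] w 34.2 F [1.0, -0.7, -0.6]
```

```bash
python3 -m jog '[{"offset":[0.024,0.022,0],"dr":[0,0,0]},{"offset":[0.051,0.048,0],"dr":[0,0,0]},{"offset":[0.078,0.074,0],"dr":[0,0,0]},{"offset":[0.105,0.1,0],"dr":[0,0,0]},{"offset":[0.132,0.125,0],"dr":[0,0,0]}]'
python3 -m jog '[{"offset":[0.025,0.023,0],"dr":[0,0,0]},{"offset":[0.045,0.042,0],"dr":[0,0,0]},{"offset":[0.056,0.052,0],"dr":[0,0,0]},{"offset":[0.056,0.052,0],"dr":[0,0,0]},{"offset":[0.056,0.052,0],"dr":[0,0,0]}]'
python3 go.py 622 122 11.6 -2.5
```

```text
time_s: 19.87
tcp_pos: [566.6, 69.0, 135.0]
tcp_rot: [[0.044, 0.999, 0.001], [0.999, -0.044, -0.0], [-0.0, 0.001, -1.0]]
ft_force: [0.8, -2.3, 1.5]
gripper_width: 34.5
time_s: 20.28
tcp_pos: [619.7, 121.4, 134.3]
tcp_rot: [[0.043, 0.999, -0.0], [0.999, -0.043, -0.0], [-0.0, -0.0, -1.0]]
ft_force: [-0.8, 0.5, -0.2]
gripper_width: 34.0
t 20.28 offset [0.0008, 0.0023, 0.1227] dr [-0.0, 0.0002, 0.0005] phi -2.47 tcp [619.7, 121.4, 134.3] w 34.0 F [-0.8, 0.5, -0.2]
```

```bash
python3 -m jog '[{"offset":[0.001,0.002,0.035],"dr":[0,0,0]},{"offset":[0.001,0.002,0.065],"dr":[0,0,0]},{"offset":[0.001,0.002,0.095],"dr":[0,0,0]},{"offset":[0.001,0.002,0.108],"dr":[0,0,0]},{"offset":[0.001,0.002,0.108],"dr":[0,0,0]}]'
python3 -m jog '[{"offset":[0,0,0.003],"dr":[0,0,0]},{"offset":[0,0,0.006],"dr":[0,0,0]},{"offset":[0,0,0.009],"dr":[0,0,0]},{"offset":[0,0,0.011],"dr":[0,0,0]},{"offset":[0,0,0.011],"dr":[0,0,0]}]'
python3 go.py 622 122 11.6 -2.5
```

```text
time_s: 20.7
tcp_pos: [619.9, 121.2, 23.8]
tcp_rot: [[0.045, 0.999, -0.005], [0.999, -0.045, -0.0], [-0.0, -0.005, -1.0]]
ft_force: [-1.1, 0.5, 0.3]
gripper_width: 34.1
time_s: 21.12
tcp_pos: [621.9, 122.0, 15.5]
tcp_rot: [[0.044, 0.999, 0.0], [0.999, -0.044, 0.0], [0.0, 0.0, -1.0]]
ft_force: [-0.1, -0.8, -0.3]
gripper_width: 34.4
t 21.12 offset [0.0, 0.0001, 0.0039] dr [0.0004, -0.0, -0.0003] phi -2.52 tcp [621.9, 122.0, 15.5] w 34.4 F [-0.1, -0.8, -0.3]
```

```bash
python3 -m jog '[{"offset":[0,0,0.001],"dr":[0,0,0]},{"offset":[0,0,0.002],"dr":[0,0,0]},{"offset":[0,0,0.003],"dr":[0,0,0]},{"offset":[0,0,0.003],"dr":[0,0,0]}]'
python3 -m jog '[{"offset":[0,0,0.001],"dr":[0,0,0]},{"offset":[0,0,0.001],"dr":[0,0,0]}]'
```

```text
time_s: 21.45
tcp_pos: [621.8, 122.0, 12.1]
tcp_rot: [[0.044, 0.999, -0.0], [0.999, -0.044, -0.0], [-0.0, -0.0, -1.0]]
ft_force: [0.1, -0.1, -0.7]
gripper_width: 34.3
time_s: 21.62
tcp_pos: [621.9, 122.0, 11.6]
tcp_rot: [[0.044, 0.999, 0.0], [0.999, -0.044, -0.0], [-0.0, 0.0, -1.0]]
ft_force: [-1.9, 0.4, 3.4]
gripper_width: 34.5
```

```bash
python3 -m jog '[{"offset":[0,0,0],"dr":[0,0,0]},{"offset":[0,0,0],"dr":[0,0,0]},{"offset":[0,0,0],"dr":[0,0,0]},{"offset":[0,0,0],"dr":[0,0,0]}]' 0.048
python3 -m jog '[{"offset":[0,0,-0.01],"dr":[0,0,0]},{"offset":[0,0,-0.03],"dr":[0,0,0]},{"offset":[0,0,-0.06],"dr":[0,0,0]},{"offset":[0,0,-0.095],"dr":[0,0,0]},{"offset":[0,0,-0.13],"dr":[0,0,0]}]'
python3 go.py 436 -316 150 -44.9
```

```text
time_s: 21.95
tcp_pos: [621.8, 122.0, 11.2]
tcp_rot: [[0.044, 0.999, -0.0], [0.999, -0.044, 0.0], [0.0, -0.0, -1.0]]
ft_force: [0.0, -0.5, -1.0]
gripper_width: 48.2
time_s: 22.37
tcp_pos: [621.5, 122.0, 143.3]
tcp_rot: [[0.044, 0.999, -0.0], [0.999, -0.044, 0.0], [0.0, -0.0, -1.0]]
ft_force: [0.1, -0.3, -0.2]
gripper_width: 47.9
t 22.37 offset [-0.4457, -0.166, -0.0067] dr [-0.0003, 0.0001, 0.7396] phi -2.52 tcp [621.5, 122.0, 143.3] w 47.9 F [0.1, -0.3, -0.2]
```

```bash
python3 -m jog '[{"offset":[-0.037,-0.014,-0.002],"dr":[0,0,0.06]},{"offset":[-0.074,-0.028,-0.004],"dr":[0,0,0.12]},{"offset":[-0.111,-0.041,-0.007],"dr":[0,0,0.18]},{"offset":[-0.148,-0.055,-0.007],"dr":[0,0,0.24]},{"offset":[-0.185,-0.069,-0.007],"dr":[0,0,0.3]}]' 0.065
python3 go.py 436 -316 150 -44.9
```

```text
time_s: 22.78
tcp_pos: [543.9, -61.2, 149.3]
tcp_rot: [[0.34, 0.941, 0.001], [0.941, -0.34, -0.001], [-0.0, 0.001, -1.0]]
ft_force: [1.1, 0.1, 0.8]
gripper_width: 65.1
t 22.78 offset [-0.2763, -0.015, -0.0007] dr [0.0014, -0.0003, 0.4371] phi -19.85 tcp [543.9, -61.2, 149.3] w 65.1 F [1.1, 0.1, 0.8]
```

```bash
python3 -m jog '[{"offset":[-0.039,-0.002,0],"dr":[0,0,0.07]},{"offset":[-0.078,-0.004,0],"dr":[0,0,0.14]},{"offset":[-0.117,-0.006,0],"dr":[0,0,0.21]},{"offset":[-0.156,-0.008,0],"dr":[0,0,0.28]},{"offset":[-0.195,-0.01,0],"dr":[0,0,0.35]}]'
python3 go.py 436 -316 150 -44.9
```

```text
time_s: 23.2
tcp_pos: [468.6, -241.7, 149.2]
tcp_rot: [[0.642, 0.766, 0.001], [0.766, -0.642, -0.001], [0.0, 0.001, -1.0]]
ft_force: [0.4, -0.3, 1.2]
gripper_width: 64.7
t 23.2 offset [-0.0779, 0.0227, -0.0008] dr [0.0011, -0.0001, 0.0862] phi -39.96 tcp [468.6, -241.7, 149.2] w 64.7 F [0.4, -0.3, 1.2]
```

```bash
python3 -m jog '[{"offset":[-0.033,0.01,0],"dr":[0,0,0.05]},{"offset":[-0.06,0.018,0],"dr":[0,0,0.083]},{"offset":[-0.075,0.022,0],"dr":[0,0,0.083]},{"offset":[-0.075,0.022,0],"dr":[0,0,0.083]},{"offset":[-0.075,0.022,0],"dr":[0,0,0.083]}]'
python3 go.py 436 -316 16 -44.9
python3 - <<'E'
from meas import *
from workcell import arm
c=arm.capture("scene"); p=c["pixels"][:,:,::-1]
cv2.imwrite("pics/bx_scene.png",p)
E
```

```text
time_s: 23.62
tcp_pos: [438.4, -312.0, 148.7]
tcp_rot: [[0.702, 0.712, 0.0], [0.712, -0.702, -0.0], [0.0, 0.0, -1.0]]
ft_force: [-0.8, 0.2, -0.3]
gripper_width: 64.8
t 23.62 offset [-0.0046, 0.0011, 0.1327] dr [0.0005, -0.0002, 0.0054] phi -44.59 tcp [438.4, -312.0, 148.7] w 64.8 F [-0.8, 0.2, -0.3]
```

View pics/bx_scene.png

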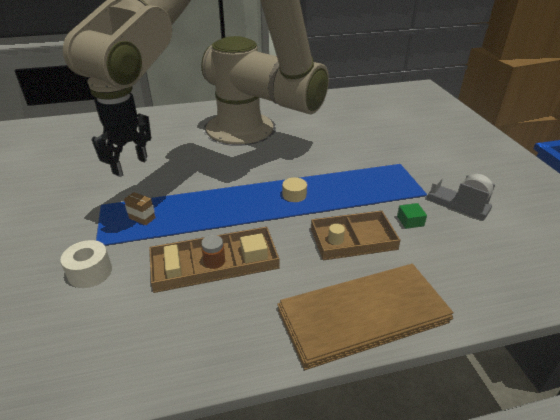

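The bar (172,262), jar (213,250), block (255,248) and small round (337,234) are all upright in their pockets. The box waits at (140,208).

```bash
python3 -m jog '[{"offset":[-0.0045,0.001,0.03],"dr":[0,0,0.005]},{"offset":[-0.0045,0.001,0.065],"dr":[0,0,0.005]},{"offset":[-0.0045,0.001,0.1],"dr":[0,0,0.005]},{"offset":[-0.0045,0.001,0.123],"dr":[0,0,0.005]},{"offset":[-0.0045,0.001,0.131],"dr":[0,0,0.005]}]'
python3 -m jog '[{"offset":[0,0,0],"dr":[0,0,0]},{"offset":[0,0,0],"dr":[0,0,0]},{"offset":[0,0,0],"dr":[0,0,0]},{"offset":[0,0,0],"dr":[0,0,0]},{"offset":[0,0,0],"dr":[0,0,0]}]' 0
python3 -m jog '[{"offset":[0,0,0],"dr":[0,0,0]},{"offset":[0,0,0],"dr":[0,0,0]},{"offset":[0,0,0],"dr":[0,0,0]}]'
python3 -m jog '[{"offset":[0,0,-0.01],"dr":[0,0,0]},{"offset":[0,0,-0.035],"dr":[0,0,0]},{"offset":[0,0,-0.07],"dr":[0,0,0]},{"offset":[0,0,-0.105],"dr":[0,0,0]},{"offset":[0,0,-0.13],"dr":[0,0,0]}]'
python3 go.py 626 210 150 -2.5
```

```text
time_s: 24.08
tcp_pos: [435.5, -313.1, 14.3]
tcp_rot: [[0.704, 0.711, -0.004], [0.711, -0.704, 0.004], [0.0, -0.005, -1.0]]
ft_force: [-0.2, 0.9, -0.4]
gripper_width: 65.6
time_s: 24.5
tcp_pos: [437.0, -316.2, 19.1]
tcp_rot: [[0.705, 0.71, 0.002], [0.71, -0.705, -0.002], [0.0, 0.003, -1.0]]
ft_force: [0.8, 2.3, 8.1]
gripper_width: 33.9
time_s: 24.75
tcp_pos: [437.0, -316.2, 19.1]
tcp_rot: [[0.705, 0.71, 0.002], [0.71, -0.705, -0.002], [0.0, 0.003, -1.0]]
ft_force: [1.1, 2.4, 7.5]
gripper_width: 33.3
time_s: 25.17
tcp_pos: [436.4, -316.0, 151.4]
tcp_rot: [[0.705, 0.71, 0.002], [0.71, -0.705, -0.003], [-0.0, 0.004, -1.0]]
ft_force: [0.7, 0.3, -1.0]
gripper_width: 33.5
t 25.17 offset [0.5068, -0.2361, 0.0003] dr [0.0034, 0.0017, -0.7383] phi -44.8 tcp [436.4, -316.0, 151.4] w 33.5 F [0.7, 0.3, -1.0]
```

```bash
python3 -m jog '[{"offset":[0.025,-0.012,0],"dr":[0,0,-0.03]},{"offset":[0.058,-0.027,0],"dr":[0,0,-0.08]},{"offset":[0.093,-0.043,0],"dr":[0,0,-0.13]},{"offset":[0.128,-0.06,0],"dr":[0,0,-0.18]},{"offset":[0.163,-0.076,0],"dr":[0,0,-0.23]}]'
python3 go.py 626 210 150 -2.5
```

```text
time_s: 25.58
tcp_pos: [497.2, -144.7, 148.5]
tcp_rot: [[0.523, 0.852, 0.001], [0.852, -0.523, -0.001], [-0.0, 0.001, -1.0]]
ft_force: [1.0, -0.5, 0.2]
gripper_width: 33.7
t 25.58 offset [0.3697, -0.0756, -0.0016] dr [0.0011, 0.0003, -0.5065] phi -31.52 tcp [497.2, -144.7, 148.5] w 33.7 F [1.0, -0.5, 0.2]
```

```bash
python3 -m jog '[{"offset":[0.036,-0.007,0],"dr":[0,0,-0.06]},{"offset":[0.073,-0.015,0],"dr":[0,0,-0.12]},{"offset":[0.11,-0.022,0],"dr":[0,0,-0.18]},{"offset":[0.147,-0.03,0],"dr":[0,0,-0.24]},{"offset":[0.184,-0.038,0],"dr":[0,0,-0.3]}]'
python3 go.py 626 210 150 -2.5
```

```text
time_s: 26.0
tcp_pos: [561.4, 32.1, 148.5]
tcp_rot: [[0.246, 0.969, 0.001], [0.969, -0.246, -0.0], [-0.0, 0.001, -1.0]]
ft_force: [-0.1, -0.9, -1.0]
gripper_width: 33.4
t 26.0 offset [0.1884, 0.0187, -0.0015] dr [0.001, 0.0001, -0.2054] phi -14.27 tcp [561.4, 32.1, 148.5] w 33.4 F [-0.1, -0.9, -1.0]
```

```bash
python3 -m jog '[{"offset":[0.037,0.004,0],"dr":[0,0,-0.05]},{"offset":[0.074,0.008,0],"dr":[0,0,-0.1]},{"offset":[0.111,0.012,0],"dr":[0,0,-0.15]},{"offset":[0.145,0.015,0],"dr":[0,0,-0.2]},{"offset":[0.17,0.018,0],"dr":[0,0,-0.203]}]'
python3 -m jog '[{"offset":[0.01,0,0],"dr":[0,0,0]},{"offset":[0.012,0,0],"dr":[0,0,0]},{"offset":[0.012,0,0],"dr":[0,0,0]},{"offset":[0.012,0,0],"dr":[0,0,0]}]'
python3 go.py 626 210 15.1 -2.5
```

```text
time_s: 26.42
tcp_pos: [621.1, 193.2, 148.4]
tcp_rot: [[0.045, 0.999, 0.001], [0.999, -0.045, 0.0], [0.0, 0.001, -1.0]]
ft_force: [-0.8, -0.7, -1.0]
gripper_width: 33.6
time_s: 26.75
tcp_pos: [621.4, 201.1, 147.7]
tcp_rot: [[0.05, 0.999, -0.0], [0.999, -0.05, -0.0], [-0.0, -0.0, -1.0]]
ft_force: [-0.3, 0.0, -1.0]
gripper_width: 33.7
t 26.75 offset [0.0092, 0.0042, 0.1326] dr [-0.0, 0.0004, -0.0065] phi -2.87 tcp [621.4, 201.1, 147.7] w 33.7 F [-0.3, 0.0, -1.0]
```

```bash
python3 -m jog '[{"offset":[0.009,0.004,0.025],"dr":[0,0,-0.006]},{"offset":[0.009,0.004,0.06],"dr":[0,0,-0.006]},{"offset":[0.009,0.004,0.09],"dr":[0,0,-0.006]},{"offset":[0.009,0.004,0.11],"dr":[0,0,-0.006]},{"offset":[0.009,0.004,0.118],"dr":[0,0,-0.006]}]'
python3 -m jog '[{"offset":[0,0,0.003],"dr":[0,0,0]},{"offset":[0,0,0.006],"dr":[0,0,0]},{"offset":[0,0,0.009],"dr":[0,0,0]},{"offset":[0,0,0.011],"dr":[0,0,0]},{"offset":[0,0,0.011],"dr":[0,0,0]}]'
python3 go.py 626 210 15.1 -2.5
```

```text
time_s: 27.17
tcp_pos: [624.4, 209.3, 26.2]
tcp_rot: [[0.045, 0.999, -0.005], [0.999, -0.045, -0.001], [-0.001, -0.005, -1.0]]
ft_force: [-0.5, -0.3, -1.9]
gripper_width: 33.8
time_s: 27.58
tcp_pos: [626.3, 211.0, 18.8]
tcp_rot: [[0.043, 0.999, 0.001], [0.999, -0.043, 0.0], [0.0, 0.001, -1.0]]
ft_force: [-0.5, -0.2, -0.8]
gripper_width: 33.2
t 27.58 offset [-0.001, -0.0002, 0.0037] dr [0.0009, -0.0001, 0.0006] phi -2.47 tcp [626.3, 211.0, 18.8] w 33.2 F [-0.5, -0.2, -0.8]
```

```bash
python3 -m jog '[{"offset":[0,0,0.001],"dr":[0,0,0]},{"offset":[0,0,0.002],"dr":[0,0,0]},{"offset":[0,0,0.003],"dr":[0,0,0]},{"offset":[0,0,0.003],"dr":[0,0,0]}]'
python3 -m jog '[{"offset":[0,0,0.001],"dr":[0,0,0]},{"offset":[0,0,0.001],"dr":[0,0,0]}]'
```

```text
time_s: 27.92
tcp_pos: [626.0, 211.1, 15.2]
tcp_rot: [[0.043, 0.999, 0.0], [0.999, -0.043, -0.0], [0.0, 0.0, -1.0]]
ft_force: [-1.3, -0.9, -0.3]
gripper_width: 33.0
time_s: 28.08
tcp_pos: [626.1, 211.2, 15.2]
tcp_rot: [[0.043, 0.999, 0.0], [0.999, -0.043, -0.0], [-0.0, 0.0, -1.0]]
ft_force: [-3.6, -1.1, 5.5]
gripper_width: 33.2
```

Floor contact felt. Next: release, rise, move clear and look.

```bash
python3 -m jog '[{"offset":[0,0,0],"dr":[0,0,0]},{"offset":[0,0,0],"dr":[0,0,0]},{"offset":[0,0,0],"dr":[0,0,0]},{"offset":[0,0,0],"dr":[0,0,0]},{"offset":[0,0,0],"dr":[0,0,0]}]' 0.046
python3 -m jog '[{"offset":[0,0,-0.01],"dr":[0,0,0]},{"offset":[0,0,-0.03],"dr":[0,0,0]},{"offset":[0,0,-0.06],"dr":[0,0,0]},{"offset":[0,0,-0.1],"dr":[0,0,0]},{"offset":[0,0,-0.14],"dr":[0,0,0]}]'
python3 -m jog '[{"offset":[0,-0.035,-0.02],"dr":[0,0,0]},{"offset":[0,-0.07,-0.04],"dr":[0,0,0]},{"offset":[0,-0.105,-0.05],"dr":[0,0,0]},{"offset":[0,-0.14,-0.06],"dr":[0,0,0]},{"offset":[0,-0.17,-0.06],"dr":[0,0,0]}]'
python3 -m jog '[{"offset":[0,-0.035,0],"dr":[0,0,0]},{"offset":[0,-0.07,0],"dr":[0,0,0]},{"offset":[0,-0.09,0],"dr":[0,0,0]},{"offset":[0,-0.09,0],"dr":[0,0,0]},{"offset":[0,-0.09,0],"dr":[0,0,0]}]'
python3 - <<'E'
from workcell import arm
import cv2
for n in("top","scene"):
    c=arm.capture(n); p=c["pixels"][:,:,::-1]; cv2.imwrite(f"pics/end_{n}.png",p)
    p=p[130:250,70:465] if n=="top" else p[150:300,50:500]
    cv2.imwrite(f"pics/endc_{n}.png",cv2.resize(p,None,fx=1.75,fy=1.75,interpolation=cv2.INTER_CUBIC))
E
```

```text
time_s: 28.5
tcp_pos: [626.0, 211.1, 14.1]
tcp_rot: [[0.043, 0.999, -0.0], [0.999, -0.043, -0.0], [-0.0, -0.0, -1.0]]
ft_force: [-0.5, 0.4, -0.8]
gripper_width: 45.8
time_s: 28.92
tcp_pos: [625.5, 211.0, 156.2]
tcp_rot: [[0.043, 0.999, -0.001], [0.999, -0.043, -0.0], [-0.0, -0.001, -1.0]]
ft_force: [0.9, -0.1, 0.1]
gripper_width: 46.4
time_s: 29.33
tcp_pos: [454.7, 218.6, 216.9]
tcp_rot: [[0.043, 0.999, 0.004], [0.999, -0.043, 0.001], [0.001, 0.004, -1.0]]
ft_force: [0.6, 0.2, 0.0]
gripper_width: 46.0
time_s: 29.75
tcp_pos: [366.1, 222.4, 215.3]
tcp_rot: [[0.042, 0.999, 0.002], [0.999, -0.042, 0.0], [0.001, 0.002, -1.0]]
ft_force: [-0.3, 0.1, 0.3]
gripper_width: 46.0
```

View pics/endc_top.png

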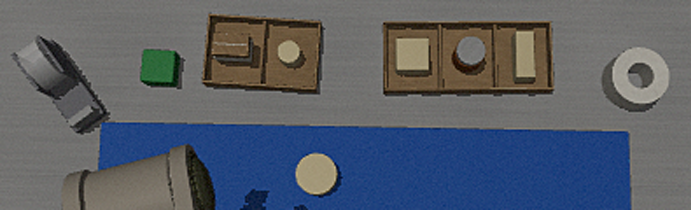

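View pics/endc_scene.png

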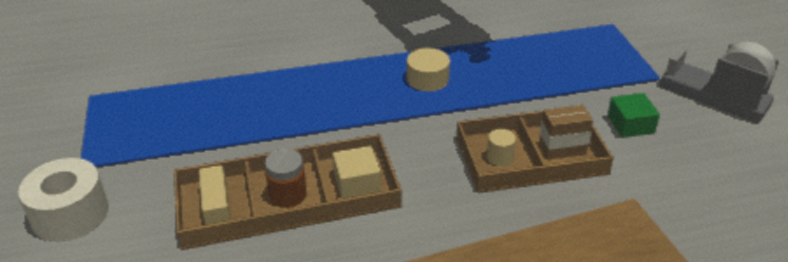

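The crops show the jar in the middle pocket (470,55 in the top crop) between the block (412,55) and the bar (525,55). The box (233,47) and small round (289,52) are in the short carton, and the large round is still at (317,173). One numeric check, then I hand in.

```bash
python3 -m jog '[{"offset":[0,0,0],"dr":[0,0,0]},{"offset":[0,0,0],"dr":[0,0,0]},{"offset":[0,0,0],"dr":[0,0,0]}]' | head -1
python3 - <<'E'
from meas import *
from workcell import arm
c=arm.capture("top"); b,H,S,V=blobs(c)
cream=(H>15)&(H<30)&(S>40)&(S<90)&(V>125); lid=(S<40)&(V>90)
for n,m,z,roi in [("large",cream,44,(232,210,272,250)),("block",cream,40,(294,148,320,180)),("bar",cream,40,(355,142,384,180)),("small",cream,40,(225,148,248,172)),("jar",lid,62,(324,146,350,175)),("roll",(S<60)&(V>130),55,(410,150,460,200))]:
    try: print(n,*top_face(c,m,z,roi))
    except Exception as e: print(n,e)
a=cv2.imread("pics/top0.png").astype(int); d=np.abs(a-b).max(2)
print("dispenser diff px",(d[145:210,72:132]>40).sum(), "roll diff",(d[150:200,412:460]>40).sum(),"noise ref",(d[60:110,190:300]>40).sum())
arm.finish_job()
E
```

```text
time_s: 30.1
large [430.76  74.01] (430.40301513671875, 74.73573303222656) (61.676509094238284, 61.59870834350586) 1.3258732557296753
block [621.92 -71.95] (621.6702880859375, -71.18293762207031) (52.35630722045899, 50.4373046875) -88.87740242481232
bar [ 624.46 -248.68] (625.22900390625, -249.64474487304688) (73.71180267333985, 30.157366943359374) -0.5204010009765625
small [622.11 122.86] (622.0211791992188, 122.52354431152344) (36.42362899780274, 32.87503547668457) 1.8927689790725708
jar [ 624.49 -160.34] (623.8804931640625, -159.93362426757812) (44.33180923461914, 43.24649353027344) 0.08362677693367004
roll [ 591.48 -424.5 ] (592.0796508789062, -424.9128723144531) (90.2128402709961, 88.19601745605469) -88.89540159702301
dispenser diff px 0 roll diff 0 noise ref 0
the job is handed in; nothing more can be done
```

Both kits are made up and the job was handed in at about 30 s, well inside the 118 s limit. I placed everything in the order you listed it:

- **Three-pocket carton:** the jar is in the middle pocket, the oblong cheese in the end pocket on the robot's right, and the square cheese in the other end.
- **Two-pocket carton:** the small round cheese is in the right pocket as the robot sees it, and the cracker box in the left.

I lowered each thing until the wrist felt 3–6 N from the pocket floor, then released it.

**Last checks:**
- The two camera views show all five things upright in their pockets, and four of them measured within about 2 mm of their pocket centres. I checked the cracker box by eye only, not by measurement.
- The large round cheese moved 0.1 mm at most. The pixels around the tape dispenser and the paper roll did not change from the first picture.
- No check failed. The measured centre of the roll shifted by about 0.5 mm, which is measurement noise, since its pixels are unchanged.

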